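Pack the drive repair kit into the shuttered bin

ROBOT

A 7-joint arm with a two-finger parallel gripper is mounted at the origin on a cart in front of the work surface, level with it; the furniture and walls round the work are solid. World frame = base frame: x ahead of the robot, y to its left, z up, the work surface at z = 0. Lengths are in mm, angles in rad, forces in N, time in s.
With the tool pointing down it reaches from about 400 to 850 mm from the base axis. Payload 4.5 kg.
Tool frame: the origin (TCP) lies at the very end of the fingers, on their centre line; the grasp point (between the pads) lies 19 mm behind it; z points along the fingers, y is the line along which they close (so a half turn about z gives the same grasp; the last joint's range is limited). The gripper opens to 88 mm and grips with 3 to 60 N. Pads are 18 mm wide; open, the fingers measure 123 mm over their backs; the gripper's body (75 mm by 187 mm) begins 45 mm behind the grasp point.
Start: joints at [1.334, 0.689, -0.195, 1.565, 0.157, 0.902, -0.215], TCP at [167.218, -602.241, 209.543] pointing down, gripper open.
Joint ranges: [-3.01, 3.01], [-0.46, 2.08], [-1.47, 1.51], [0.13, 2.56], [-1, 4.14], [0.04, 2.09], [-2.66, 2.66]. Speed limits (rad/s): [2.57, 2.57, 3.14, 3.14, 3.14, 3.14, 3.14].

INTERFACE

Orientations are given as a unit quaternion [x, y, z, w].
In Python, from bench import bot gives the robot as it stands. Calls block until the motion is done:
- bot.move_pose(position, orientation): joint-space move of the TCP to a pose.
- bot.move_l(position, velocity=150, ori=None, max_force=None): straight line of the TCP; ori=None keeps the orientation; velocity is the mean speed in mm/s. With max_force (N) it stops when the force on the tool has changed by that much, and returns True; else False.
- bot.goto_joints(angles): joint-space move.
- bot.set_gripper(opening): finger opening in mm; the grip force is fixed at half the most; returns when the fingers have stopped.
- bot.pause(seconds).
- bot.inverse_kinematics(position, orientation): joint angles nearest the present ones, or None.
- bot.sense(): the state.
- bot.grab_frame(name): name is "side" or "top" or "wrist"; returns (picture, depth): 384x512x3 uint8, red, green, blue; 384x512 float32, mm along the optical axis (not along the pixel's ray), 0 where there is no reading.
- bot.calibration(name): a dict with "fx", "fy", "cx", "cy" (pixels), "k1" (the pictures are not rectified: a ray, as slopes to the right and down, at radius r is drawn at 1 + k1 r^2 times it, then the intrinsics apply), "xyz" and "orientation" of the camera in the world; the wrist camera has in their place "T_tool_cam" (4x4, takes a point from camera to tool coordinates, whose origin is the TCP and whose axes are the flange's). Camera axes: x right, y down, z forward; pixel columns grow to the right and rows downward; lengths in mm; the calibration is good to about 2 mm. A picture is of the moment at which its call begins: read the wrist's pose just before it. calibration takes no time and is no camera call.
A pose or a line that the arm cannot do raises bot.MotionError and nothing moves.
- bot.hand_in(): hands the job in; it is judged then, once.
The state is a dict: "time": time; "joint_positions": joint angles; "qd": joint speeds; "tau": joint torques, N m; "tcp_pos": TCP position; "eef_rot": TCP orientation; "contact_force": force on the tool from outside, world axes, zero at the start; "torque": the same for the moment, N m; "finger_gap": finger opening in mm; "gripper_force": force on a finger pad.
Only numpy, scipy, OpenCV 4.12 (cv2) and the standard library are available. Lean on these libraries where they do the work, as an engineer would, in place of code of your own. Each camera call takes 0.05 s, during which the arm holds its last target. There are 200 camera calls.

TASK

Pull the stiff slide gate of the blue parts bin open until its rear edge is level with the red clip on the rail, not past it. Slide the vice jaw open a good centimetre before you lift the finished aluminium block out, and put the block and every power module on the bench into the bin through the opening; only when all are in, push the gate fully shut. Leave the other things on the bench where they are.

Things in the scene. Friction and masses are not known exactly. Their poses are not given: they have to be found in the camera images.
- bin: Blue steel bin fixed to the bench, 144 (its x) x 278 (its y) x 61 mm. Origin: centre of its underside, z up. Inside: x -66 to +66, y -131 to +131, floor 5 mm up. Side rails end 61 mm up, the +x wall 58, the -x wall 48. The flat gate on top slides out over the -x wall (towards bin -x), opening the +x end: the opening runs from the gate's rear edge to the +x wall, over the full inner width.
- gate (a joint): Travel of the gate in m along the bin's -x: 0 = shut, 0.125 = end stop. Stiff: about 10 N of sliding friction, stays where left. It starts 0 to 0.025 open. Its underside is 50 mm, its top 55 mm above the bench; things inside must lie lower than 50 mm for it to shut.
- gate_grip (a point): Centre of the black bar handle on the gate: the bar runs along the bin's y, 70 mm long, 14 mm thick (bin x), from 72 to 88 mm above the bench, 16 mm free under it, on posts 29 mm either side of its centre. Pinch it from above across the 14 mm. It lies 96 mm from the gate's rear edge, towards bin -x.
- gate_edge (a point): Middle of the gate's rear edge (black stripe), on its top face; it moves with the gate and is the edge that bounds the opening. Axes as the bin's.
- clip_tip (a point): Tip of the red clip on the bin's side rail (bin -y side). Axes as the bin's. The gate is set when its rear edge has the same bin-x as this tip (an opening of 88 to 108 mm, different each time). The clip stays put during a run; its top is 67 mm above the bench.
- bench_vice: Blue bench vice fixed to the bench, 130 x 100 x 90 mm. Origin: centre of its underside; the sliding jaw is on its -x side and opens along the vice's -x. Jaws 78 mm wide along y, tops 90 mm above the bench.
- bench_vice_jaw (a joint): Travel of the sliding jaw in m along the vice's -x; it starts at 0.0335, lightly against the block, and can go to 0.060. About 8 N of sliding friction; stays where it is left. The spindle does not turn; the jaw is simply pulled.
- jaw_grip (a point): Grip point on the upright dark steel post on top of the sliding jaw: a pin 16 mm in diameter, standing 38 mm above the jaw (90 to 128 mm above the bench); this point is 112 mm above the bench. Pinch it from above across the vice's y, then pull along the vice's -x.
- block_center (a point): Centre of the finished, drilled aluminium block, 34 (its x) x 50 (its y) x 40 mm high, 0.2 kg. It starts upright on two steel bars between the vice jaws, underside 66 mm and top 106 mm above the bench, its axes as the vice's. With the jaw open the fingers can straddle it along the vice's y (50 mm).
- module1_center (a point): Centre of a dark power module, a flat block 34 (its x) x 62 (its y) x 22 mm high (screw terminals to 29 mm), 0.18 kg, lying on the bench. Two or three of the three modules are present. Pinch it across its 34 mm width.
- module2_center (a point): Centre of a dark power module, a flat block 34 (its x) x 62 (its y) x 22 mm high (screw terminals to 29 mm), 0.18 kg, lying on the bench. Two or three of the three modules are present. Pinch it across its 34 mm width.
- module3_center (a point): Centre of a dark power module, a flat block 34 (its x) x 62 (its y) x 22 mm high (screw terminals to 29 mm), 0.18 kg, lying on the bench. Two or three of the three modules are present. Pinch it across its 34 mm width.
- mcb: Bystander: pale grey circuit breaker, 18 x 68 x 78 mm, standing behind the vice. Origin: centre of its underside. Leave it.
- flux_pot: Bystander: small round amber pot with a black lid, 46 mm across, 34 mm high. Leave it.
Mind the look-alikes: they are no part of the job. What is shaped like the flux_pot but turquoise is not meant.

How it is judged:
By the outcome, as a careful person would: the job done as asked, in the order asked, and still so for the second after the job is handed in, with the robot touching nothing.
Of module1, module2, module3 only 2 to 3 are there at a start; the rules pass over those that are not, and their reading is None.
At some moment in a run one of module1, module2, module3 may be knocked a few centimetres aside while the robot is not near it.
Once in a run the grip may slacken for a moment while it holds something.
It also fails if it takes over 210 s, if anything falls off the work surface, if the arm or the gripper's body presses on something with over 40 N, if the wrist force passes 120 N, or if a joint passes its speed limit or range.

## Working session

There is one attempt and no reset: what is moved stays moved. The work goes in short steps, each a Python script; the robot and the scene stay as the last script left them, time stands still between calls to the robot, and variables do not carry over. Pictures are saved under pics/ and viewed, at most 14 in all, crops included, and the job is handed in when it is done.

```bash
ls; mkdir -p pics
python3 - <<'E'
from bench import bot
import cv2,numpy as np
s=bot.sense();print(s)
for n in("top","side"):
    im,d=bot.grab_frame(n);np.savez(f"pics/{n}0.npz",im=im,d=d)
    cv2.imwrite(f"pics/{n}0.png",cv2.resize(im[:,:,::-1],(800,600)));print(n,bot.calibration(n))
print(bot.calibration("wrist"))
E
```

```text
pics
{'time': 0.0, 'joint_positions': array([ 1.33378003,  0.68999087, -0.1944972 ,  1.5663401 ,  0.15730578,
        0.90247021, -0.21508103]), 'qd': array([ 8.51330436e-06, -2.94741010e-04,  1.68948799e-03, -1.20274901e-03,
        1.46454830e-03, -5.20009303e-04, -9.50257490e-04]), 'tau': array([ 1.24541089e-03, -5.27555037e+01, -1.26687460e+00, -1.53429437e+01,
       -5.26676711e-02,  6.44268395e-03,  1.94760833e-04]), 'tcp_pos': array([ 166.95733714, -601.5853678 ,  208.70639561]), 'eef_rot': array([ 9.90839593e-01,  1.35041012e-01, -1.92781133e-04, -8.88101943e-04]), 'contact_force': array([-0.00556   , -0.44028883,  0.93739884]), 'torque': array([ 0.0342364 , -0.0293111 , -0.00399347]), 'gripper_force': 0.0, 'finger_gap': 88.47633223012213}
top {'fx': 480.7481954332531, 'fy': 480.7481954332531, 'cx': 247.1375632283162, 'cy': 197.2128597622257, 'k1': -0.0003182538930990515, 'xyz': array([ 427.49575456,   18.66388156, 1197.19466489]), 'orientation': array([ 0.70875301, -0.70295513,  0.03780339, -0.04576201])}
side {'fx': 385.39967253268213, 'fy': 385.39967253268213, 'cx': 258.7625709838844, 'cy': 192.77837240500222, 'k1': -0.005825672921213561, 'xyz': array([199.06745649, 645.26142124, 498.15077694]), 'orientation': array([-0.21029455,  0.83857344, -0.48466973,  0.1329137 ])}
{'fx': 267.4782761783792, 'fy': 267.4782761783792, 'cx': 254.89109652872142, 'cy': 187.3185343824032, 'k1': -0.05689622269146523, 'T_tool_cam': array([[ 1.11194530e-03, -9.46530619e-01, -3.22612075e-01,
         8.42551821e+01],
       [ 9.99998771e-01,  1.40893265e-03, -6.87060318e-04,
         4.38098385e-02],
       [ 1.10486231e-03, -3.22610915e-01,  9.46531023e-01,
        -1.74592991e+02],
       [ 0.00000000e+00,  0.00000000e+00,  0.00000000e+00,
         1.00000000e+00]])}
```

View pics/top0.png

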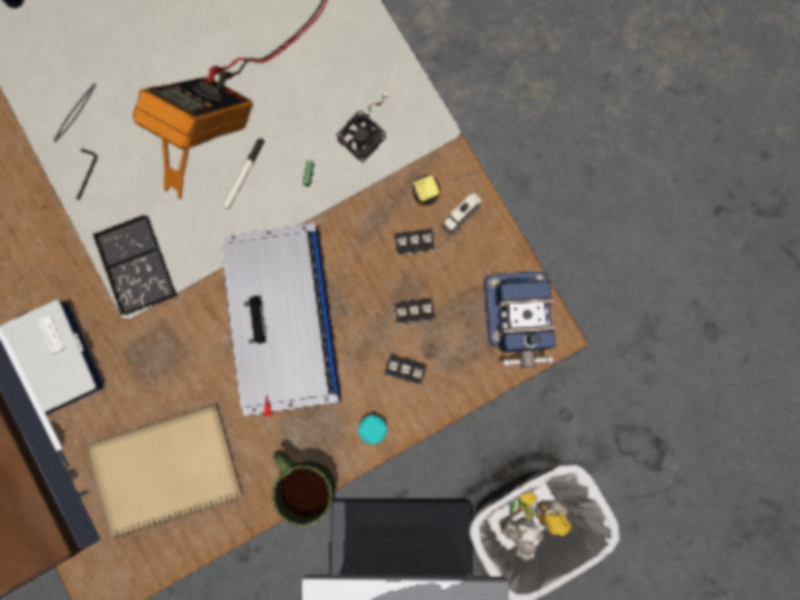

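View pics/side0.png

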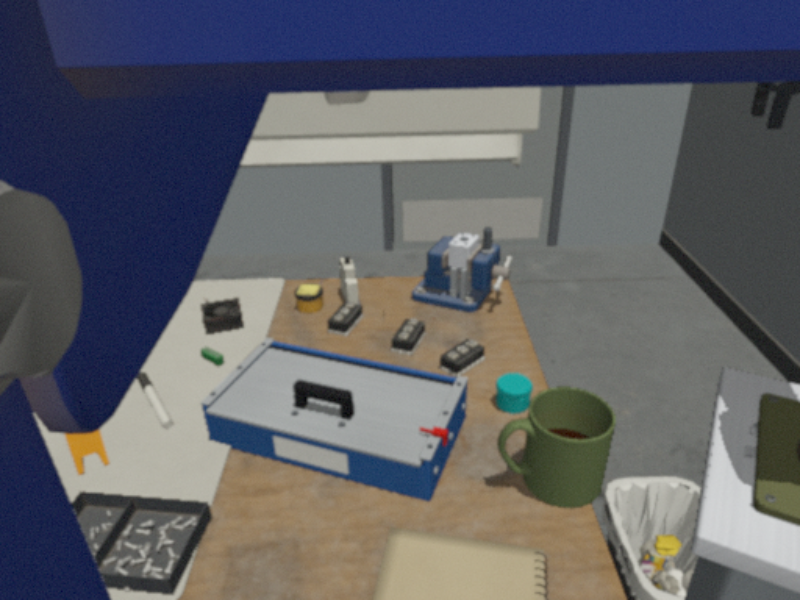

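Top view (800×600 px): the bin is at (280,320), with its gate handle at (257,320) and the red clip at (267,405). The vice is at (522,315), with the block at (527,315) and the jaw post at (530,340). Three modules are at (414,240), (413,310) and (405,369).

Look-alikes for the modules are the black fan at (360,135) and the screw tray at (135,265). The yellow/amber pot is at (427,188), with a turquoise twin at (372,430). The breaker is at (462,212).

```bash
cat > h.py <<'E'
from bench import bot
import cv2,numpy as np
from scipy.spatial.transform import Rotation as R
def cam(name,s=None):
    c=bot.calibration(name);K=np.array([[c['fx'],0,c['cx']],[0,c['fy'],c['cy']],[0,0,1]])
    if name=='wrist':
        T=np.eye(4);T[:3,:3]=R.from_quat(s['eef_rot']).as_matrix();T[:3,3]=s['tcp_pos'];T=T@c['T_tool_cam']
    else:
        T=np.eye(4);T[:3,:3]=R.from_quat(c['orientation']).as_matrix();T[:3,3]=c['xyz']
    return K,np.array([c['k1'],0,0,0,0.]),T
def rays(C,uv):
    K,D,T=C;p=cv2.undistortPoints(np.float64(uv).reshape(-1,1,2),K,D)[:,0]
    return np.c_[p,np.ones(len(p))]@T[:3,:3].T
def onplane(C,uv,z):
    r=rays(C,uv);o=C[2][:3,3];return o+r*((z-o[2])/r[:,2])[:,None]
def cloud(C,d):
    h,w=d.shape;v,u=np.mgrid[:h,:w];r=rays(C,np.c_[u.ravel(),v.ravel()])
    return (C[2][:3,3]+r*d.reshape(-1,1)).reshape(h,w,3)
def proj(C,P):
    K,D,T=C;Ti=np.linalg.inv(T);rv=cv2.Rodrigues(Ti[:3,:3])[0]
    return cv2.projectPoints(np.float64(P).reshape(-1,1,3),rv,Ti[:3,3],K,D)[0][:,0]
def q(yaw):  # pointing down, tool y axis (closing line) along world angle yaw
    y=np.array([np.cos(yaw),np.sin(yaw),0]);z=np.array([0,0,-1.]);x=np.cross(y,z)
    return R.from_matrix(np.c_[x,y,z]).as_quat()
def grab(n,tag):
    s=bot.sense();im,d=bot.grab_frame(n);np.savez(f"pics/{tag}.npz",im=im,d=d,T=cam(n,s)[2],p=s['tcp_pos'],r=s['eef_rot'])
    return im,d,cam(n,s)
E
python3 - <<'E'
from h import *
z=np.load('pics/top0.npz');C=cam('top');d=z['d']
P=cloud(C,d);k=512/800
np.set_printoptions(precision=1,suppress=True)
for n,u,v,h in [("mod",414,240,25),("mod",413,310,25),("mod",405,369,25),("handle",257,320,88),("cliptip",267,397,67),("binTL",225,235,61),("binTR",315,225,58),("binBR",337,402,58),("binBL",245,413,61),("vice block",527,315,106),("post",530,340,128),("pot",427,188,34),("mcb",462,212,78),("turq",372,430,34),("mug",303,490,90),("bench corner",585,345,0),("corner2",460,135,0)]:
    u,v=(u+.5)*k-.5,(v+.5)*k-.5
    print(n,onplane(C,[[u,v]],h)[0],P[int(round(v)),int(round(u))])
E
```

```text
mod [676.5 -10.3  25. ] [676.7 -10.8  28.8]
mod [564.5  -9.2  25. ] [564.8  -8.8  27.5]
mod [472.    2.8  25. ] [471.9   2.8  25. ]
handle [540.4 224.1  88. ] [539.9 225.3  84.9]
cliptip [426.9 209.6  67. ] [426.6 211.8  49.8]
binTL [674.8 282.5  61. ] [687.9 295.4   3.4]
binTR [692.1 143.9  58. ] [691.  144.6  60.7]
binBR [420.3 105.3  58. ] [420.5 104.2  57.5]
binBL [402.7 243.1  61. ] [403.  242.6  58.7]
vice block [ 549.  -173.6  106. ] [ 550.  -173.4  105.7]
post [ 510.8 -173.5  128. ] [ 512.  -174.2  123.6]
pot [758.8 -30.4  34. ] [759.8 -30.2  31.9]
mcb [709.1 -81.8  78. ] [711.6 -84.4  63.2]
turq [378.1  52.8  34. ] [378.   52.7  29.1]
mug [293.9 149.9  90. ] [288.2 155.9  34.5]
bench corner [ 513.5 -283.7    0. ] [ 512.7 -283.9   -3. ]
corner2 [858.5 -85.9   0. ] [858.  -85.1   3. ]
```

```bash
cat >> h.py <<'E'
def best(p,yaw):
    c=[];q0=bot.sense()['joint_positions']
    for y in(yaw,yaw+np.pi):
        j=bot.inverse_kinematics(p,q(y))
        if j is not None:c.append((np.abs(np.array(j)-q0).max(),y,j))
    c.sort(key=lambda t:t[0]);return [(round(a,2),round(y,3),np.round(j,2)) for a,y,j in c]
E
python3 - <<'E'
from h import *
np.set_printoptions(precision=2,suppress=True)
for n,p,y in[("handle",(540,224,70),1.71),("handle hi",(540,224,250),1.71),("open",(527,320,70),1.71),("post",(512,-174,100),np.pi/2),("block",(550,-173,80),np.pi/2),("m1",(676,-10,10),0.05),("m2",(564,-9,10),0.05),("m3",(472,3,10),-.2),("bin",(550,150,100),1.71),("bin",(550,150,100),.14)]:
    print(n,best(p,y))
E
```

```text
handle [(np.float64(1.32), 1.71, array([ 0.01,  0.99, -0.9 ,  1.78,  0.99,  0.9 ,  0.35])), (np.float64(1.91), 4.852, array([-0.57,  0.84,  0.18,  1.81, -0.27,  0.51, -1.65]))]
handle hi [(np.float64(1.24), 1.71, array([ 0.1 ,  0.79, -1.1 ,  1.62,  0.74,  1.21,  0.55])), (np.float64(1.81), 4.852, array([-0.36,  0.59, -0.19,  1.64,  0.13,  0.92, -2.03]))]
open [(np.float64(1.45), 1.71, array([-0.12,  1.06, -1.  ,  1.68,  1.03,  1.03,  0.22])), (np.float64(2.16), 4.852, array([-0.82,  0.9 ,  0.38,  1.72, -0.51,  0.62, -1.59]))]
post [(np.float64(1.16), 4.712, array([ 0.26,  0.74, -0.03,  1.92,  0.05,  0.48, -1.37])), (np.float64(1.22), 1.571, array([ 0.67,  0.84, -0.74,  1.9 ,  0.84,  0.74,  1.  ]))]
block [(np.float64(1.16), 4.712, array([ 0.24,  0.81, -0.02,  1.83,  0.04,  0.51, -1.38])), (np.float64(1.25), 1.571, array([ 0.62,  0.9 , -0.71,  1.8 ,  0.82,  0.76,  1.04]))]
m1 [(np.float64(1.19), 0.05, array([ 0.15,  1.03, -0.4 ,  1.51,  0.53,  0.71, -0.44])), (np.float64(2.38), 3.192, array([-0.29,  1.07,  0.48,  1.54, -0.67,  0.7 , -2.59]))]
m2 [(np.float64(1.26), 0.05, array([ 0.08,  0.92, -0.24,  1.88,  0.51,  0.4 , -0.5 ])), (np.float64(2.25), 3.192, array([-0.26,  0.95,  0.34,  1.89, -0.73,  0.42, -2.46]))]
m3 [(np.float64(1.41), -0.2, array([-0.08,  0.87, -0.04,  2.16,  0.26,  0.11, -0.56])), (np.float64(2.25), 2.942, array([-0.21,  0.89,  0.18,  2.16, -0.98,  0.17, -2.47]))]
bin [(np.float64(1.24), 1.71, array([ 0.09,  0.88, -0.78,  1.81,  0.84,  0.82,  0.58])), (np.float64(1.73), 4.852, array([-0.4 ,  0.77,  0.09,  1.84, -0.12,  0.54, -1.66]))]
bin [(np.float64(1.47), 0.14, array([-0.14,  0.79, -0.36,  1.82,  0.44,  0.61, -0.63])), (np.float64(2.43), 3.282, array([-0.67,  0.86,  0.58,  1.85, -0.74,  0.66, -2.64]))]
```

Run:
```python
from h import *
bot.move_pose([560,-40,260],q(0.05))
im,d,C=grab('wrist','w1');cv2.imwrite('pics/w1.png',cv2.resize(im[:,:,::-1],(800,600),interpolation=cv2.INTER_CUBIC))
bot.move_pose([545,215,230],q(1.71))
im,d,C=grab('wrist','w2');cv2.imwrite('pics/w2.png',cv2.resize(im[:,:,::-1],(800,600),interpolation=cv2.INTER_CUBIC))
print(bot.sense()['time'])
```

```text
3.65
```

View pics/w1.png

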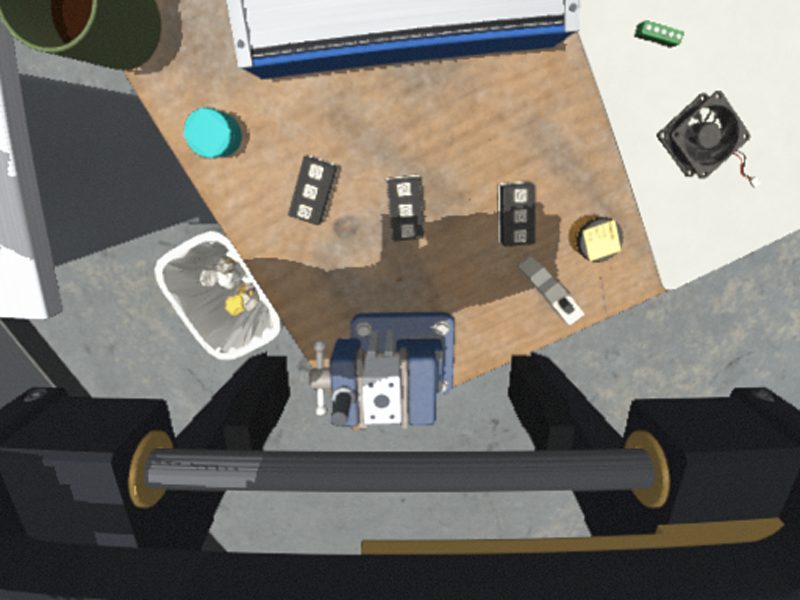

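View pics/w2.png

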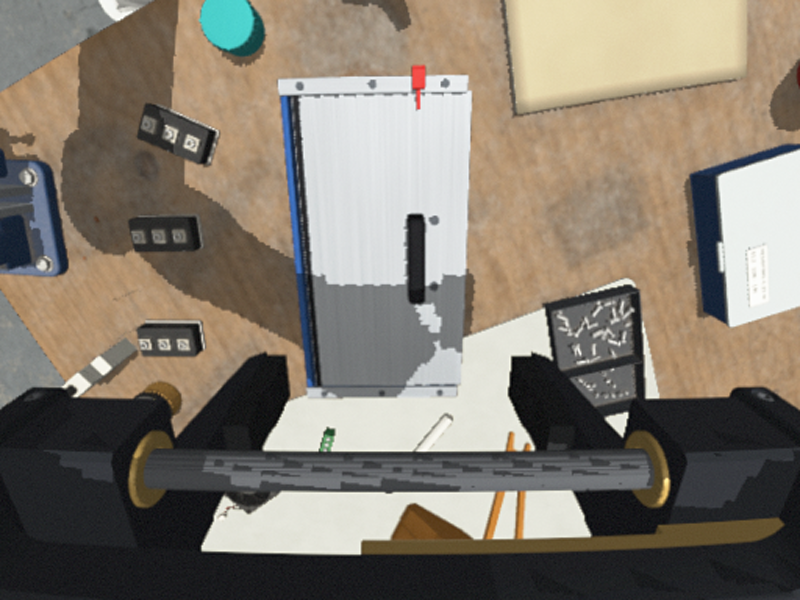

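w1 shows the modules at (314,190), (405,208) and (518,213), the vice post at (342,405) and the block top at (381,400). w2 shows the gate nearly shut: its black stripe runs (297,97)–(318,385), the handle bar (415,215)–(417,302), and the clip tip is at (418,108).

Run:
```python
from h import *
np.set_printoptions(precision=1,suppress=True)
def L(t):
    z=np.load(f'pics/{t}.npz');K,D,_=cam('wrist',bot.sense());C=(K,D,z['T']);return z,C,cloud(C,z['d'])
k=.64
def pts(t,l):
    z,C,P=L(t)
    for n,u,v,h in l:
        a,b=(u+.5)*k-.5,(v+.5)*k-.5
        print(t,n,onplane(C,[[a,b]],h)[0],P[int(round(b)),int(round(a))])
pts('w2',[("railTL",279,80,61),("railTR",468,76,61),("railBL",307,397,61),("railBR",461,395,61),("h_top",415,214,88),("h_bot",417,302,88),("hmid",416,258,88),("clip tip",418,108,67),("clip base",418,67,67),("edge top",298,97,55),("edge bot",318,385,55),("edge mid",308,240,55)])
pts('w1',[("post",341,396,128),("blk tl",363,376,106),("blk tr",402,376,106),("blk bl",364,423,106),("blk br",401,423,106)])
# modules: points 10..35mm high near
for t in('w1','w2'):
    z,C,P=L(t)
    for c in[(676,-10),(564,-9),(472,3)]:
        m=(np.hypot(P[...,0]-c[0],P[...,1]-c[1])<60)&(P[...,2]>15)&(P[...,2]<36)&(z['d']>0)
        n,lab,st,ce=cv2.connectedComponentsWithStats(m.astype(np.uint8));i=1+st[1:,4].argmax()
        X=P[lab==i];X=X[X[:,2]>np.median(X[:,2])-5]
        r=cv2.minAreaRect(np.float32(X[:,:2]));print(t,c,r,np.median(X[:,2]),len(X))
```

```text
w2 railTL [422.6 105.7  61. ] [422.6 105.2  60.7]
w2 railTR [401. 246.  61.] [400.4 245.6  60.2]
w2 railBL [694.1 145.4  61. ] [734.6 135.1   1.6]
w2 railBR [671.7 290.7  61. ] [708.  306.1   2.9]
w2 h_top [505.  220.3  88. ] [508.9 221.3  62.3]
w2 h_bot [574.6 232.4  88. ] [574.7 232.8  87.1]
w2 hmid [538.6 226.1  88. ] [538.8 226.1  87.7]
w2 clip tip [429.2 212.1  67. ] [429.1 211.8  65. ]
w2 clip base [401.3 207.9  67. ] [401.5 207.6  66. ]
w2 edge top [432.3 119.5  55. ] [432.2 119.7  53.6]
w2 edge bot [683.2 154.2  55. ] [683.1 153.6  54.6]
w2 edge mid [543.5 135.4  55. ] [543.1 135.3  54.3]
w1 post [ 516.5 -156.2  128. ] [ 512.9 -173.9  100.1]
w1 blk tl [ 533.3 -148.7  106. ] [ 532.8 -150.7  101.3]
w1 blk tr [ 568.1 -147.   106. ] [ 568.5 -155.4   90.2]
w1 blk bl [ 535.2 -198.8  106. ] [ 534.5 -212.4   88.6]
w1 blk br [ 569.8 -197.   106. ] [ 569.9 -211.    88.1]
w1 (676, -10) ((677.5714111328125, -10.715599060058594), (32.361961364746094, 60.48617935180664), 8.314125061035156) 21.393100571277017 828
w1 (564, -9) ((564.6246337890625, -11.244586944580078), (31.996234893798828, 60.390811920166016), 8.185751914978027) 21.51292153552535 824
w1 (472, 3) ((472.6974792480469, 2.4837188720703125), (60.42695617675781, 32.82632827758789), 74.00552368164062) 21.298663076693913 864
w2 (676, -10) ((676.8029174804688, -11.429420471191406), (32.290130615234375, 60.99911117553711), 8.093660354614258) 21.163932576712085 692
w2 (564, -9) ((564.6705932617188, -11.31679916381836), (30.95212173461914, 62.27055740356445), 7.043190956115723) 21.270584889382405 838
w2 (472, 3) ((472.4776306152344, 2.6248779296875), (61.00956344604492, 33.44223403930664), 73.60536193847656) 21.140467200547988 1074
```

```bash
cat >> h.py <<'E'
TH=np.deg2rad(8.3);B0=np.array([547.4,197.0]);EX=np.array([np.sin(TH),-np.cos(TH)]);EY=np.array([np.cos(TH),np.sin(TH)])
YX=TH+np.pi/2
def bw(x,y,z):return np.r_[B0+EX*x+EY*y,z]
def bl(p):return np.array([(p[:2]-B0)@EX,(p[:2]-B0)@EY])
E
python3 - <<'E'
from h import *
np.set_printoptions(precision=1,suppress=True)
h=np.array([539.8,226.3])
print(bl(h))
bot.move_pose(np.r_[h,130],q(YX));bot.set_gripper(50)
print(bot.move_l(np.r_[h,64],80,max_force=15));bot.set_gripper(0)
s=bot.sense();print(s['finger_gap'],s['tcp_pos'],bl(s['tcp_pos']),s['contact_force'])
p0=s['tcp_pos']
t=bl(p0);tgt=bw(-122,t[1],64);bot.move_l(tgt,50)
s=bot.sense();print(s['finger_gap'],bl(s['tcp_pos']),s['contact_force'],s['time'])
im,d,C=grab('wrist','w3');cv2.imwrite('pics/w3.png',cv2.resize(im[:,:,::-1],(800,600),interpolation=cv2.INTER_CUBIC))
E
```

```text
[-30.1  -3.3]
False
0.38131370163433254 [539.8 226.3  64. ] [-30.1  -3.3] [-0.7  0.5 -0.4]
0.4969383795102416 [-121.6   -3.2] [ 0.3  0.2 -0.7] 8.6333
```

View pics/w3.png

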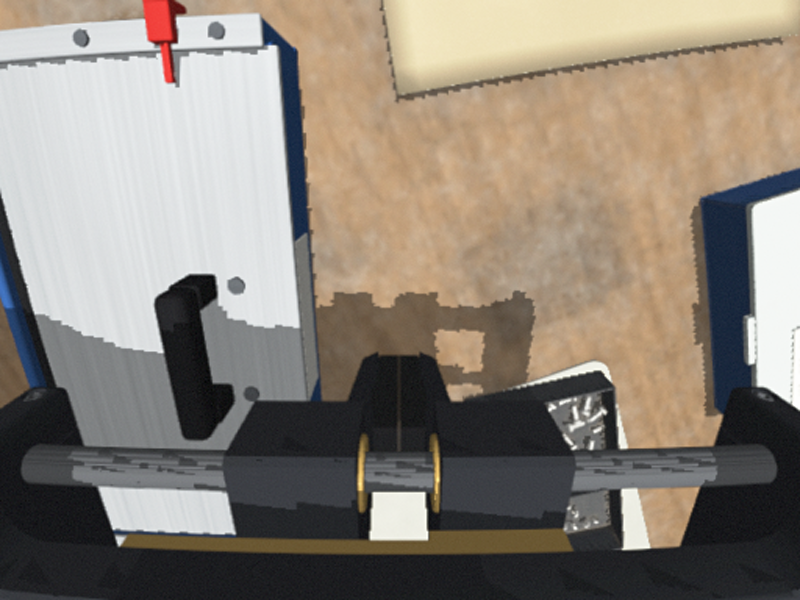

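w3: the fingers, at (400,400), are fully closed with nothing between them. The bar is at (185,360), well to their left, so the grip missed and the gate hasn't moved. I'll check whether the tool frame or the measurement is off.

Run:
```python
from h import *
np.set_printoptions(precision=1,suppress=True)
K,D,_=cam('wrist',bot.sense())
for t in('w3','w2'):
    z=np.load(f'pics/{t}.npz');C=(K,D,z['T']);P=cloud(C,z['d'])
    print(t,'tcp',z['p'],'px800',proj(C,z['p'])/.64,'grasp',proj(C,z['p']+[0,0,19])/.64)
    Ti=np.linalg.inv(z['T']);
    m=(P[...,2]>80)&(P[...,2]<92)&(np.linalg.norm(P[...,:2]-[540,226],axis=-1)<60)&(z['im'].max(-1)<90)
    X=P[m];print(m.sum(),cv2.minAreaRect(np.float32(X[:,:2])) if len(X) else 0, bl(X.mean(0)[:2]), np.median(X[:,2]))
    if t=='w3':
        for u,v in[(385,365),(415,365),(400,380),(400,420),(190,340)]:
            print(u,v,P[int(v*.64),int(u*.64)],z['d'][int(v*.64),int(u*.64)])
        for n,u,v,h in[("tip",172,82,67),("hA",178,298,88),("hB",197,436,88)]:
            p=onplane(C,[[(u+.5)*.64-.5,(v+.5)*.64-.5]],h)[0];print(n,p,bl(p[:2]))
s=bot.sense();print(s['joint_positions'],R.from_quat(s['eef_rot']).as_matrix())
```

```text
w3 tcp [526.6 316.9  64. ] px800 [[397.8 343.8]] grasp [[397.8 363.7]]
2126 ((542.7500610351562, 227.787353515625), (69.44036865234375, 13.778685569763184), 8.582865715026855) [-32.5  -3.5] 86.76004153285145
385 365 [518.5 310.6  99.8] 155.77705
415 365 [516.2 321.4 101.1] 154.3099
400 380 [518.1 316.4 110.3] 146.01392
400 420 [517.  316.1 134.4] 122.840225
190 340 [526.5 231.   86.2] 167.41197
tip [429.4 215.7  67. ] [ -35.5 -114. ]
hA [508.3 227.8  88. ] [-36.1 -34.3]
hB [572.7 233.9  88. ] [-32.9  30.4]
w2 tcp [545.7 213.2 229.7] px800 [[397.8 343.8]] grasp [[397.7 363.7]]
591 ((542.9622192382812, 226.4681396484375), (68.50160217285156, 13.178323745727539), 8.947724342346191) [-30.1  -1.6] 87.03967515473488
[-0.2  1.  -0.8  1.7  0.9  0.9  0.3] [[-1.  -0.1  0. ]
 [-0.1  1.  -0. ]
 [-0.  -0.  -1. ]]
```

Run:
```python
from h import *
np.set_printoptions(precision=1,suppress=True)
K,D,_=cam('wrist',bot.sense());Tc=bot.calibration('wrist')['T_tool_cam']
C=(K,D,Tc)
for t,cols in(('w3',(380,400,420)),('w2',(270,285,530))):
    z=np.load(f'pics/{t}.npz');P=cloud(C,z['d'])   # tool coords
    for u in cols:
        for v in range(340,450,12):
            r,c=int(v*.64),int(u*.64);print(t,u,v,P[r,c],z['im'][r,c])
```

```text
w3 380 340 [-28.1 -11.4  64.7] [102  83  63]
w3 380 352 [-36.6 -11.5  64.3] [106  86  66]
w3 380 364 [  9.1  -6.8 -34.9] [19 20 23]
w3 380 376 [  8.6  -6.5 -43.1] [23 26 26]
w3 380 388 [  9.3  -6.1 -52.7] [26 26 25]
w3 380 400 [  8.7  -5.8 -59.2] [28 27 28]
w3 380 412 [  8.9  -5.6 -65.4] [25 28 28]
w3 380 424 [  9.3  -5.3 -72.2] [21 22 21]
w3 380 436 [  5.9  -5.3 -73.5] [36 33 37]
w3 380 448 [  1.2  -5.4 -72.6] [34 35 36]
w3 400 340 [-27.7   1.4  64. ] [117  99  76]
w3 400 352 [-36.5   1.4  64.1] [114  94  72]
w3 400 364 [  8.5   0.8 -33.7] [31 31 30]
w3 400 376 [  9.6   0.8 -45. ] [30 30 26]
w3 400 388 [  8.1   0.8 -50.6] [35 30 29]
w3 400 400 [  2.8   0.8 -50.2] [32 29 28]
w3 400 412 [ -1.8   0.8 -50. ] [30 27 25]
w3 400 424 [  9.6   0.6 -72.7] [48 41 37]
w3 400 436 [  6.1   0.6 -73.8] [51 49 48]
w3 400 448 [  2.5   0.6 -74.2] [51 48 46]
w3 420 340 [-28.2  13.2  64.9] [117  97  77]
w3 420 352 [ 10.4   8.2 -28.2] [85 72 58]
w3 420 364 [ 10.2   7.8 -36.8] [20 21 24]
w3 420 376 [  9.2   7.4 -44.2] [24 23 23]
w3 420 388 [  8.7   7.1 -51.7] [21 19 22]
w3 420 400 [  8.6   6.7 -59.1] [19 
[... 815 characters left out ...]
3 -44.  -34.1] [18 18 18]
w2 285 400 [ -5.9 -43.5 -37.3] [18 17 16]
w2 285 412 [-194.8 -128.6  227.2] [230 230 220]
w2 285 424 [-212.2 -130.4  227.7] [228 228 218]
w2 285 436 [-229.6 -132.1  227.6] [228 229 218]
w2 285 448 [-245.  -133.5  227.1] [229 229 219]
w2 530 340 [-105.6  141.   228.9] [229 230 218]
w2 530 352 [-118.7  141.4  225.5] [216 216 200]
w2 530 364 [  9.4  49.6 -35.5] [20 21 20]
w2 530 376 [  9.5  46.8 -45. ] [25 25 24]
w2 530 388 [  7.5  45.5 -50. ] [21 21 21]
w2 530 400 [  3.1  45.7 -51. ] [20 22 23]
w2 530 412 [ -0.5  45.7 -52.2] [22 23 22]
w2 530 424 [ -4.1  45.5 -54.4] [21 18 22]
w2 530 436 [ -7.4  45.2 -56.9] [106 106  97]
w2 530 448 [-245.   156.   226.9] [221 182 133]
```

The wrist depth sees the bench at the right height. But it puts the real finger ends about 28 mm short of the reported TCP, so the fingers closed above the bar. I'll confirm that with a light touch on the gate top, which should be at 55 mm.

Run:
```python
from h import *
np.set_printoptions(precision=1,suppress=True)
p=bot.sense()['tcp_pos'].copy();p[2]=110;bot.move_l(p,150)
a=bw(0,65,110);bot.move_l(a,150)
a[2]=65;bot.move_l(a,100)
a[2]=18;print(bot.move_l(a,15,max_force=4));s=bot.sense();print(s['tcp_pos'],s['contact_force'],s['time'])
a[2]=80;bot.move_l(a,100)
```

```text
True
[611.7 206.4  26.3] [0.  0.3 4.8] 13.0833
```

```bash
cat >> h.py <<'E'
DZ=28.5   # finger ends are this much above the reported TCP (touch test)
def at(xy,zend):return np.r_[np.asarray(xy,float)[:2],zend-DZ]
E
python3 - <<'E'
from h import *
np.set_printoptions(precision=1,suppress=True)
h=np.array([541.5,226.6])
bot.set_gripper(50)
bot.move_l(at(h,108),150)
print(bot.move_l(at(h,62),60,max_force=12));bot.set_gripper(0)
s=bot.sense();print(s['finger_gap'],s['tcp_pos'],bl(s['tcp_pos']),s['contact_force'])
t=bl(s['tcp_pos']);bot.move_l(at(bw(t[0]-92,t[1],0),62),40)
s=bot.sense();print(s['finger_gap'],bl(s['tcp_pos']),s['contact_force'],s['time'])
im,d,C=grab('wrist','w4');cv2.imwrite('pics/w4.png',cv2.resize(im[:,:,::-1],(800,600),interpolation=cv2.INTER_CUBIC))
E
```

```text
False
13.694061064192972 [541.5 226.6  33.6] [-30.1  -1.5] [0.8 0.  1.4]
13.184424913600251 [-117.1   -1.9] [-1.4 -9.9  9.2] 19.2667
```

View pics/w4.png

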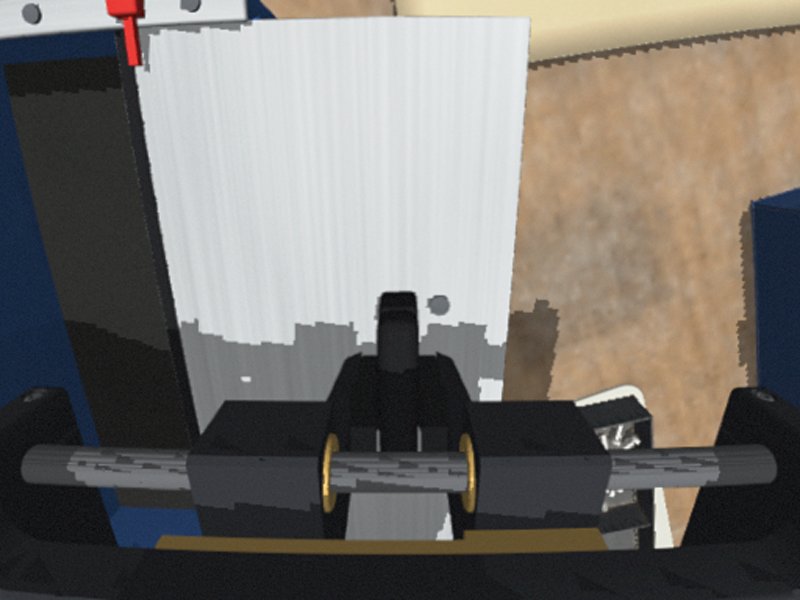

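w4: the gate is gripped (13 mm gap) and pulled. The clip tip is at (135,64). The black edge stripe runs from (118,30) to (190,430). I'll turn these into bin-x with their respective heights.

Run:
```python
from h import *
np.set_printoptions(precision=1,suppress=True)
K,D,_=cam('wrist',bot.sense());z=np.load('pics/w4.npz');C=(K,D,z['T']);P=cloud(C,z['d'])
im=z['im'];cv2.imwrite('pics/w4c.png',cv2.resize(im[:110,50:150,::-1],(700,770//1),interpolation=cv2.INTER_NEAREST)[:600])
for v in(30,36,40,44,60,80,120,160,200,230):
    r=[]
    for u in range(60,130,1):
        r.append(im[v,u].astype(int).mean())
    r=np.array(r)
    # print where it crosses
    g=np.diff(r);iR=int(g.argmax());
    row=P[v,60:60+iR+1,:];zz=row[:,2];
    jL=np.where(zz>45)[0];jL=jL[0] if len(jL) else -1
    a=onplane(C,[[60+jL,v],[60+iR+.5,v]],55);print(v,'L',60+jL,bl(a[0,:2]),'R',60+iR,bl(a[1,:2]),zz[jL])
red=(im[...,0]>150)&(im[...,1]<70)&(np.arange(384)[:,None]<80);vv,uu=np.where(red);i=vv.argmax();print('tip',uu[vv>=vv.max()-1],vv.max())
for uv in [(uu[vv==vv.max()].mean(),vv.max())]:
    for h in(67,64,61):print(h,bl(onplane(C,[uv],h)[0,:2]))
    print(P[int(uv[1])-1,int(uv[0])])
```

```text
30 L 75 [ -22.3 -121.9] R 95 [ -33.7 -121.4] 54.267564485218486
36 L 76 [ -22.4 -118.9] R 90 [ -30.5 -118.6] 54.35466124107427
40 L 76 [ -22.1 -117. ] R 90 [ -30.2 -116.6] 53.79054966743101
44 L 77 [ -22.3 -115. ] R 85 [ -27.1 -114.8] 54.75531448889464
60 L 79 [ -22.1 -106.9] R 88 [ -27.5 -106.7] 53.841376486361895
80 L 83 [-22.6 -96.6] R 91 [-27.5 -96.4] 54.191961856506396
120 L 70 [-10.6 -75. ] R 97 [-27.3 -74.7] 208.36368312650305
160 L 97 [-22.7 -51.2] R 104 [-27.4 -51.2] 53.94893121607015
200 L 104 [-22.4 -25.5] R 112 [-28.  -25.5] 54.26448481329888
230 L 110 [-22.4  -4.3] R 118 [-28.2  -4.4] 54.658095350748624
tip [82 83 84 85 86 87 83 84 85 86 87] 41
67 [ -34.3 -113.9]
64 [ -32.5 -114.5]
61 [ -30.7 -115.1]
[428.8 211.8  62.7]
```

View pics/w4c.png

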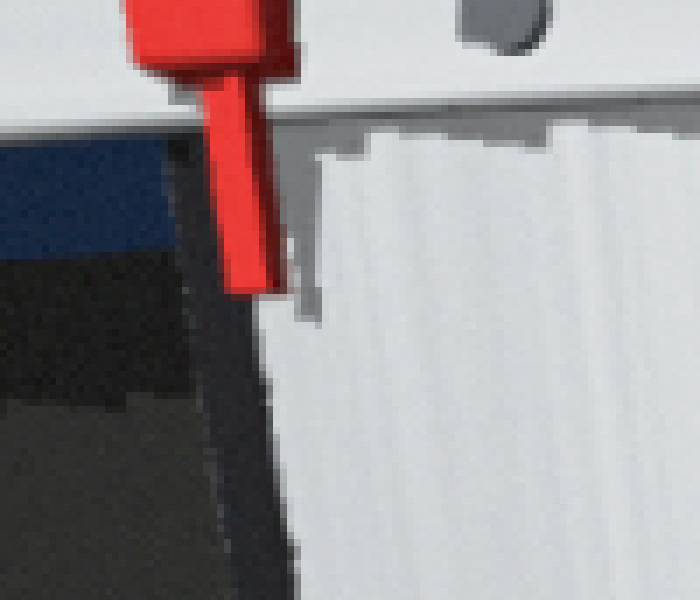

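```bash
cat > edge.py <<'E'
from h import *
def measure(tag):
    im,d,C=grab('wrist',tag);P=cloud(C,d);e=[]
    for v in range(50,240,6):
        zz=P[v,:,2];L=np.array([bl(p[:2]) for p in P[v]])
        ok=np.where((zz>51)&(zz<58)&(np.abs(L[:,1])<110)&(L[:,0]>-60)&(L[:,0]<60)&(d[v]>0))[0]
        if len(ok):e.append(bl(onplane(C,[[ok[0]-.5,v]],55)[0,:2])[0])
    im=im.astype(int);red=(im[...,0]>200)&(im[...,1]<90)&(im[...,2]<90)
    X=P[red];L=np.array([bl(p[:2]) for p in X]);t=L[(L[:,1]>-119)&(L[:,1]<-110)&(np.abs(X[:,2]-64)<5)]
    return np.median(e),np.median(t[:,0]) if len(t) else None,len(t)
E
python3 - <<'E'
from edge import *
s=bot.sense();t=bl(s['tcp_pos'])
bot.move_l(at(bw(t[0]-5-9,t[1],0),62),30)
s=bot.sense();print(s['finger_gap'],bl(s['tcp_pos']),s['contact_force']);print(measure('w5'),s['time'])
E
```

```text
13.5634864451319 [-126.64616653   -1.98271945] [-0.6282212  -9.40398147  8.18298565]
(np.float64(-31.72881208569215), np.float64(-32.110898863860385), 43) 19.7667
```

Run:
```python
from edge import *
np.set_printoptions(precision=1,suppress=True)
bot.set_gripper(60)
p=bot.sense()['tcp_pos'].copy();p[2]=110;bot.move_l(p,150)
a=bw(-32,-20,110);bot.move_l(a,200);print(measure('w6'),bot.sense()['time'])
im=np.load('pics/w6.npz')['im'];cv2.imwrite('pics/w6.png',cv2.resize(im[:200,150:350,::-1],(600,600),interpolation=cv2.INTER_NEAREST))
# modules moved?
im,d,C=grab('top','top1');P=cloud(C,d)
m=(P[...,2]>14)&(P[...,2]<36)&(P[...,0]>420)&(P[...,0]<720)&(P[...,1]>-70)&(P[...,1]<60)
n,l,st,ce=cv2.connectedComponentsWithStats(m.astype(np.uint8))
for i in range(1,n):
    if st[i,4]>80:print(st[i,4],cv2.minAreaRect(np.float32(P[l==i][:,:2])),np.median(P[l==i][:,2]))
```

```text
(np.float64(-30.613968483155038), np.float64(-32.078226646133395), 17) 21.9833
315 ((693.0922241210938, -31.311487197875977), (33.68097686767578, 59.93608474731445), 5.701996326446533) 21.273709318774763
```

View pics/w6.png

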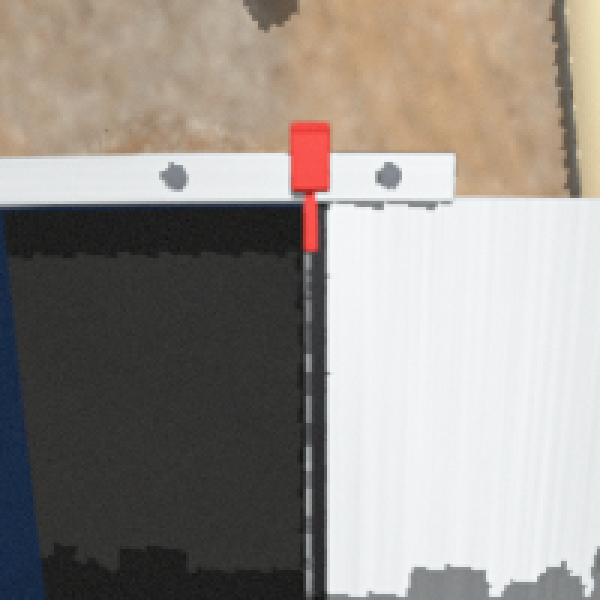

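The clip tip's centre (311,245 in the crop) is level with the gate's rear edge at x≈311, so the gate is set. Module 1 has been knocked to about (693,-31), so I'll re-measure each module before its pick. Next is the vice.

Run:
```python
from h import *
np.set_printoptions(precision=1,suppress=True)
p=bot.sense()['tcp_pos'].copy();p[2]=200;bot.move_l(p,200)
bot.move_pose([520,-174,170],q(np.deg2rad(92.4)));bot.set_gripper(88)
im,d,C=grab('wrist','w7');P=cloud(C,d)
cv2.imwrite('pics/w7.png',cv2.resize(im[:,:,::-1],(800,600),interpolation=cv2.INTER_CUBIC))
near=np.linalg.norm(P[...,:2]-[535,-173],axis=-1)<80
for a,b in((118,135),(102,110)):
    m=near&(P[...,2]>a)&(P[...,2]<b)
    n,l,st,ce=cv2.connectedComponentsWithStats(m.astype(np.uint8))
    for i in range(1,n):
        if st[i,4]>40:print(a,st[i,4],ce[i]/.64,cv2.minAreaRect(np.float32(P[l==i][:,:2])),np.median(P[l==i][:,2]))
print(bot.sense()['time'])
```

```text
118 284 [385.2 296.1] ((513.24609375, -181.33090209960938), (14.815185546875, 15.14661979675293), 49.763031005859375) 127.24550440276442
102 1610 [394.4 340.4] ((550.1773071289062, -175.1331787109375), (34.847930908203125, 49.374107360839844), 4.197845935821533) 105.54285722882406
24.7583
```

View pics/w7.png

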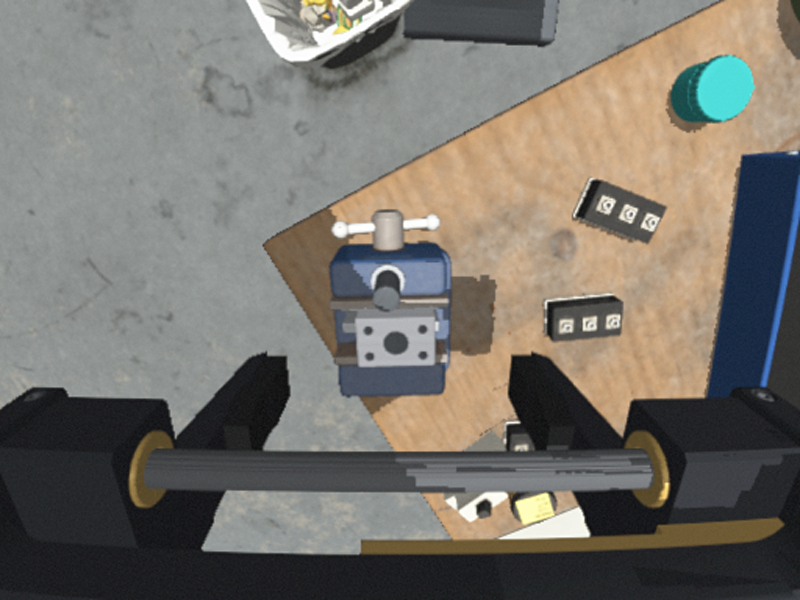

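w7: the post top is at (387,296) and the block top at (395,340), clamped by the jaw. The vice yaw is about 4°.

Run:
```python
from h import *
np.set_printoptions(precision=1,suppress=True)
w=np.deg2rad(4.2);Q=q(w+np.pi/2);ux=np.array([np.cos(w),np.sin(w)]);h=np.array([513.2,-181.0])
bot.set_gripper(44)
bot.move_l(at(h,145),200,ori=Q)
print(bot.move_l(at(h,96),60,max_force=12));bot.set_gripper(0)
s=bot.sense();p0=s['tcp_pos'].copy();print(s['finger_gap'],p0,s['contact_force'])
bot.move_l(at(h-18*ux,96),25)
s=bot.sense();print(s['finger_gap'],(s['tcp_pos']-p0)[:2]@ux,s['contact_force'],s['time'])
```

```text
False
15.014135517947011 [ 513.3 -181.3   67.7] [-0.6 -0.4  0.3]
15.27194296925646 -14.876404558339907 [ 6.  -1.8 -5.2] 28.35
```

Run:
```python
from h import *
np.set_printoptions(precision=0,suppress=True,linewidth=160)
K,D,_=cam('wrist',bot.sense());Tc=bot.calibration('wrist')['T_tool_cam']
for t in('w3','w2'):
    z=np.load(f'pics/{t}.npz');P=cloud((K,D,Tc),z['d']).reshape(-1,3)
    P=P[(z['d'].ravel()>0)&(P[:,2]<-15)]
    for y in range(0,110,8):
        m=(P[:,1]>=y)&(P[:,1]<y+8)
        if m.sum()>5:print(t,y,'lowest above end',-28.5-np.percentile(P[m,2],99),'x',np.percentile(P[m,0],[1,99]))
h=np.array([513.2,-181.0])
bot.set_gripper(44);p=bot.sense()['tcp_pos'].copy();p[2]=150;bot.move_l(p,200)
bot.move_l([520,-176,170],200);bot.set_gripper(72)
im,d,C=grab('wrist','w8');P=cloud(C,d);near=np.linalg.norm(P[...,:2]-[525,-173],axis=-1)<80
np.set_printoptions(precision=1)
for a,b in((118,135),(102,110)):
    m=near&(P[...,2]>a)&(P[...,2]<b)
    n,l,st,ce=cv2.connectedComponentsWithStats(m.astype(np.uint8))
    for i in range(1,n):
        if st[i,4]>40:print(a,st[i,4],ce[i]/.64,cv2.minAreaRect(np.float32(P[l==i][:,:2])),np.median(P[l==i][:,2]))
print(bot.sense()['time'])
```

```text
w3 0 lowest above end 3.8746036544369318 x [-5. 34.]
w3 8 lowest above end 7.625171835126153 x [10. 35.]
w3 16 lowest above end 70.1192831913263 x [17. 35.]
w3 24 lowest above end 70.06257104477707 x [17. 35.]
w3 32 lowest above end 77.03887612401367 x [21. 27.]
w3 40 lowest above end 76.65072439756477 x [22. 27.]
w3 48 lowest above end 76.64119673558035 x [21. 27.]
w3 56 lowest above end 76.41303689928617 x [22. 27.]
w3 64 lowest above end 76.39928083576403 x [21. 30.]
w3 72 lowest above end 65.11445813775038 x [-11.  35.]
w3 80 lowest above end 66.09684901525951 x [33. 35.]
w2 0 lowest above end 76.58056437914668 x [17. 27.]
w2 8 lowest above end 76.69407776761457 x [17. 27.]
w2 16 lowest above end 76.58525116318631 x [17. 27.]
w2 24 lowest above end 76.476633200375 x [17. 27.]
w2 32 lowest above end 76.7118587987121 x [17. 27.]
w2 40 lowest above end 2.109608528886863 x [-8. 27.]
w2 48 lowest above end 7.398973596071471 x [-9. 35.]
w2 56 lowest above end 18.84619581917584 x [10. 35.]
w2 64 lowest above end 69.74564697674947 x [17. 35.]
w2 72 lowest above end 66.27592282759203 x [16. 35.]
w2 80 lowest above end 65.97967402361924 x [33. 35.]
118 288 [389.1 270.5] ((498.3163146972656, -182.40179443359375), (14.589128494262695, 14.877923011779785), 51.0926513671875) 127.19584295594852
102 1624 [396.4 341. ] ((550.2222900390625, -174.51602172851562), (34.58530044555664, 49.783687591552734), 3.4728853702545166) 105.5521539085043
30.4583
```

```bash
cat >> h.py <<'E'
def carry(bx,by,zend,lift=185,opening=None,gap=None):
    """lift straight up, carry over the bin, lower gently, release, retreat; False if the load was lost"""
    p=bot.sense()['tcp_pos'].copy();p[2]=lift-DZ;bot.move_l(p,100)
    print('lifted gap',bot.sense()['finger_gap'])
    for r in range(2):
        T=bw(bx,by,0)
        bot.move_pose(at(T,150),q(TH))
        if bot.sense()['finger_gap']<gap-4:print('lost');return False
        hit=bot.move_l(at(T,zend),70,max_force=8);break
    s=bot.sense();print('down',hit,s['finger_gap'],s['tcp_pos'][2]+DZ,bl(s['tcp_pos']),s['contact_force'])
    bot.set_gripper(opening);p=s['tcp_pos'].copy();p[2]=150-DZ;bot.move_l(p,150);return True
E
python3 - <<'E'
from h import *
np.set_printoptions(precision=1,suppress=True)
c=[550.2,-174.8];Q=q(np.deg2rad(3.8)+np.pi/2)
bot.move_l(at(c,150),200,ori=Q);print(bot.move_l(at(c,82),60,max_force=10));bot.set_gripper(20)
s=bot.sense();print(s['finger_gap'],s['tcp_pos'],s['contact_force'])
print(carry(15,-84,23,opening=64,gap=49));print(bot.sense()['time'])
im,d,C=grab('wrist','w9');cv2.imwrite('pics/w9.png',cv2.resize(im[:,:,::-1],(800,600),interpolation=cv2.INTER_CUBIC))
E
```

```text
False
50.000699050604396 [ 550.3 -174.8   53.7] [-0.7 -0.1  1.8]
lifted gap 49.448821777175795
down False 49.81958438004681 23.29094188754707 [ 14.9 -83.8] [ 1.2  0.5 -3.1]
True
38.9417
```

View pics/w9.png

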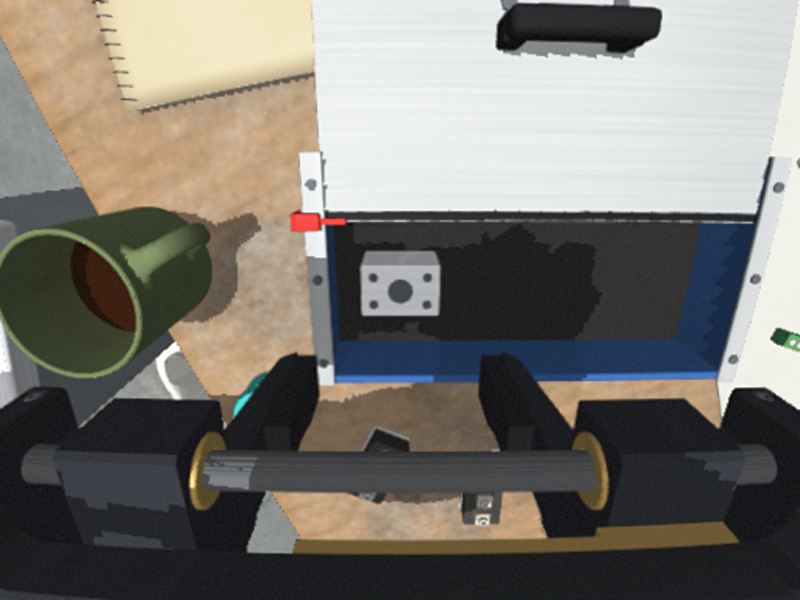

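w9: the block is upright on the bin floor at (400,290), and the gate edge is still at the clip. Next are the modules. For each I'll measure, then pick straight away.

```bash
cat >> h.py <<'E'
def look(tag,xy=(560,-20)):
    bot.move_pose([xy[0],xy[1],210],q(0.1));im,d,C=grab('wrist',tag);P=cloud(C,d);o=[]
    m=(P[...,2]>14)&(P[...,2]<36)&(P[...,0]>420)&(P[...,0]<760)&(P[...,1]>-110)&(P[...,1]<75)
    n,l,st,ce=cv2.connectedComponentsWithStats(m.astype(np.uint8))
    for i in range(1,n):
        if st[i,4]<150:continue
        X=P[l==i];X=X[X[:,2]>17];(c,(a,b),t)=cv2.minAreaRect(np.float32(X[:,:2]))
        if a>b:a,b,t=b,a,t-90
        t=(t+90)%180-90
        o.append((np.array(c),a,b,t,np.median(X[:,2])))
    return o,P,im
E
python3 - <<'E'
from h import *
np.set_printoptions(precision=1,suppress=True)
o,P,im=look('w10')
for x in o:print(x)
m=(P[...,2]>45)&(P[...,2]<90)&(P[...,0]>640)&(P[...,0]<800)&(P[...,1]>-160)&(P[...,1]<0)
X=P[m];print('mcb',len(X),X[:,:2].min(0),X[:,:2].max(0),cv2.minAreaRect(np.float32(X[:,:2])),np.percentile(X[:,2],95))
c,a,b,t,z=min([x for x in o if 28<x[1]<38 and 55<x[2]<66],key=lambda x:abs(x[0][0]-564));print(c,t)
bot.set_gripper(62)
bot.move_pose(at(c,90),q(np.deg2rad(t)));print(bot.move_l(at(c,7),70,max_force=10));bot.set_gripper(10)
s=bot.sense();print(s['finger_gap'],s['tcp_pos'],s['contact_force'])
print(carry(16,-20,14,opening=50,gap=33));print(bot.sense()['time'])
im,d,C=grab('wrist','w11');o,P,im2=look('w12')
for x in o:print(x)
cv2.imwrite('pics/w11.png',np.hstack([cv2.resize(i[:,:,::-1],(400,300)) for i in(im,im2)]))
E
```

```text
(array([472.7,   2.5]), 32.61507797241211, 60.270877838134766, -16.21215057373047, np.float64(21.367504891185717))
(array([564.6, -11.3]), 31.846860885620117, 60.45814895629883, 7.005115985870361, np.float64(21.479618207323767))
(array([694.7, -37.3]), 32.52589416503906, 73.88749694824219, 6.5239105224609375, np.float64(21.533246938092816))
(array([748.8, -29.8]), 22.33495330810547, 46.26036071777344, 0.08624465763568878, np.float64(32.35725377406777))
mcb 515 [ 695.1 -112. ] [741.1 -65.4] ((718.7830200195312, -88.0785140991211), (17.739179611206055, 54.52586364746094), 45.940792083740234) 75.63425132469769
[564.6 -11.3] 7.005115985870361
False
33.876780329015844 [564.7 -11.3 -21.4] [ 0.  -0.4  1.1]
lifted gap 33.66934866170849
down False 33.362773260829805 14.282110145634501 [ 16.  -19.8] [-1.  -0.  -2.6]
True
49.0333
(array([472.8,   2.2]), 32.46001434326172, 60.60853958129883, -16.508041381835938, np.float64(21.398803639303907))
(array([694.7, -37.8]), 32.179222106933594, 74.91462707519531, 6.127919673919678, np.float64(21.538888292284128))
(array([748.5, -28.8]), 22.9036808013916, 45.57175064086914, -0.08742523193359375, np.float64(32.22694726287972))
```

View pics/w11.png

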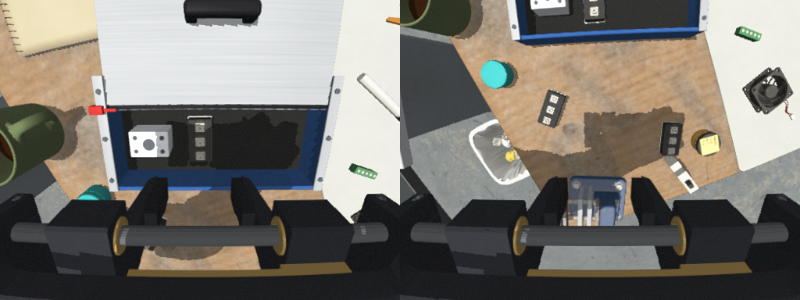

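w11: the module lies flat in the bin at left-panel (200,140). Two modules remain, at right-panel (551,108) and (671,138). The second sits close to the pot and the breaker, so I'll pick it with a narrower opening and a slight offset.

Run:
```python
from h import *
np.set_printoptions(precision=1,suppress=True)
c=np.array([472.7,2.3])
bot.set_gripper(62)
bot.move_pose(at(c,90),q(np.deg2rad(-16.3)));print(bot.move_l(at(c,7),70,max_force=10));bot.set_gripper(10)
s=bot.sense();print(s['finger_gap'],s['tcp_pos'],s['contact_force'])
print(carry(16,36,14,opening=50,gap=33));print(bot.sense()['time'])
im,d,C=grab('wrist','w13');o,P,im2=look('w14',(640,-40))
for x in o:print(x)
mm=(P[...,2]>19)&(P[...,2]<24)&(np.abs(P[...,0]-694)<30)&(P[...,1]>-75)&(P[...,1]<20)
print(cv2.minAreaRect(np.float32(P[mm][:,:2])),P[mm][:,1].max())
cv2.imwrite('pics/w13.png',np.hstack([cv2.resize(i[:,:,::-1],(400,300)) for i in(im,im2)]))
```

```text
False
33.79143240218466 [472.8   2.3 -21.4] [-0.5 -0.6  2.4]
lifted gap 33.74600036600875
down False 33.5675883348496 14.330671963800032 [16.  36.3] [-0.7 -0.4 -2. ]
True
59.3833
(array([694. , -30.7]), 32.1866455078125, 59.062530517578125, 5.225006103515625, np.float64(21.473774877555))
(array([748.5, -29.1]), 22.87895393371582, 44.948429107666016, 0.10545893013477325, np.float64(32.492767998409136))
((695.4456176757812, -39.197166442871094), (33.148948669433594, 76.6270980834961), 7.740358829498291) 0.014130753635484439
```

View pics/w13.png

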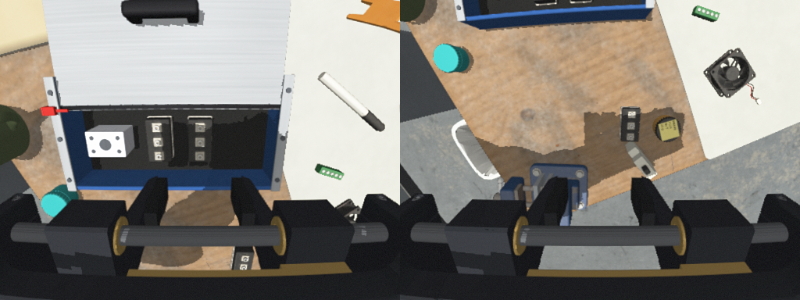

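w13: two modules and the block are in the bin. The last module is clean at (694,-31), between the pot and the breaker.

Run:
```python
from h import *
np.set_printoptions(precision=1,suppress=True)
t=np.deg2rad(5.2);c=np.array([694,-30.7])-2*np.array([np.cos(t),np.sin(t)])+8*np.array([-np.sin(t),np.cos(t)])
bot.set_gripper(44)
bot.move_pose(at(c,110),q(t));print(bot.move_l(at(c,9),50,max_force=8));bot.set_gripper(10)
s=bot.sense();print(s['finger_gap'],s['tcp_pos'],s['contact_force'])
print(carry(8,92,16,opening=48,gap=33));print(bot.sense()['time'])
im,d,C=grab('wrist','w15');o,P,im2=look('w16',(640,-40))
for x in o:print(x)
cv2.imwrite('pics/w15.png',np.hstack([cv2.resize(i[:,:,::-1],(400,300)) for i in(im,im2)]))
```

```text
False
33.73627330941156 [691.7 -22.8 -19.2] [0.3 0.3 1.3]
lifted gap 33.613573692200006
down False 33.486804901758184 16.38476439829894 [ 7.9 92.3] [ 0.1 -0.2 -2.6]
True
70.2167
(array([748.7, -28.9]), 22.525484085083008, 44.93320846557617, -0.5472259521484375, np.float64(32.44906427767825))
```

View pics/w15.png

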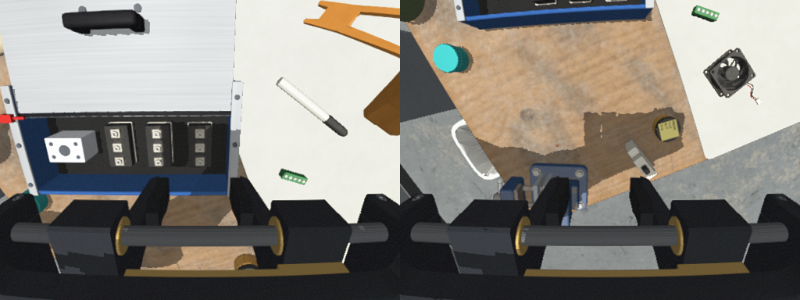

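w15: the block and all three modules are in the bin, and the bench has only bystanders left. Now I'll shut the gate.

Run:
```python
from h import *
np.set_printoptions(precision=1,suppress=True)
z=np.load('pics/w15.npz');K,D,_=cam('wrist',bot.sense());P=cloud((K,D,z['T']),z['d']);L=P[...,:2]-B0
m=(L@EX>-28)&(L@EX<58)&(np.abs(L@EY)<125)&(z['d']>0)&(P[...,2]<90);print('max height in bin',np.percentile(P[m][:,2],99.8))
bot.set_gripper(50)
h=bw(-126.6,-2,0)
bot.move_pose(at(h,150),q(YX));print(bot.move_l(at(h,62),70,max_force=12));bot.set_gripper(0)
s=bot.sense();print(s['finger_gap'],bl(s['tcp_pos']),s['contact_force'])
bot.move_l(at(bw(-36,-2,0),62),50);s=bot.sense();print(bl(s['tcp_pos']),s['contact_force'])
print(bot.move_l(at(bw(-15,-2,0),62),15,max_force=18));s=bot.sense();print(s['finger_gap'],bl(s['tcp_pos']),s['contact_force'],s['time'])
```

```text
max height in bin 45.75578875294103
False
13.473740962959878 [-127.   -2.] [-0.4  1.7 -0. ]
[-40.8  -1.5] [ 2.   9.9 -8.4]
True
13.683162901301095 [-28.9  -1.4] [-0.2  1.8  2.6] 78.175
```

Run:
```python
from h import *
np.set_printoptions(precision=1,suppress=True)
print(bot.move_l(at(bw(-12,-2,0),62),15,max_force=28));s=bot.sense();print(bl(s['tcp_pos']),s['contact_force'])
bot.set_gripper(50);p=s['tcp_pos'].copy();p[2]=140;bot.move_l(p,150)
bot.move_pose([545,180,215],q(1.71));im,d,C=grab('wrist','w17')
top,_,_=grab('top','top2')
cv2.imwrite('pics/w17.png',np.hstack([cv2.resize(i[:,:,::-1],(400,300)) for i in(im,top)]))
# gap edge-wall at mid
P=cloud(C,d);L=P[...,:2]-B0
for y in(-90,-40,30):
    m=(np.abs(L@EY-y)<3)&(L@EX>40)&(L@EX<75)&(d>0)
    i=np.argsort((L@EX)[m]);print(y,np.c_[(L@EX)[m][i],P[...,2][m][i]][::4].round(0).astype(int).tolist())
```

```text
True
[-29.7  -1.3] [0.9 1.1 1.4]
-90 [[40, 54], [41, 55], [42, 56], [42, 53], [44, 54], [45, 55], [46, 54], [47, 56], [47, 53], [48, 54], [49, 55], [51, 55], [52, 55], [52, 54], [53, 54], [54, 54], [56, 54], [57, 55], [57, 54], [58, 55], [59, 54], [60, 54], [61, 54], [62, 53], [63, 54], [64, 54], [65, 56], [66, 57], [66, 55], [68, 54], [68, 56], [69, 56], [69, 58], [71, 58], [71, 58], [72, 57], [73, 58], [73, 56]]
-40 [[40, 55], [41, 54], [43, 54], [43, 55], [44, 55], [45, 55], [46, 54], [47, 56], [48, 53], [48, 331], [49, 326], [49, 319], [49, 321], [49, 332], [49, 325], [49, 330], [49, 54], [49, 318], [49, 316], [49, 315], [49, 323], [49, 319], [49, 322], [49, 317], [49, 316], [49, 316], [49, 54], [49, 323], [49, 327], [49, 329], [49, 321], [49, 319], [49, 328], [49, 324], [49, 322], [49, 318], [49, 331], [49, 328], [49, 320], [49, 319], [49, 314], [49, 315], [49, 332], [49, 323], [49, 323], [49, 318], [49, 330], [49, 323], [49, 327], [49, 319], [49, 324], [49, 322], [49, 320], [49, 328], [49, 319], [49, 320], [49, 315], [49, 331], [49, 331], [49, 328], [49, 329], [49, 321], [49, 3
[... 8913 characters left out ...]
, [72, 320], [72, 331], [72, 326], [72, 324], [72, 330], [72, 328], [72, 321], [72, 317], [72, 316], [72, 328], [72, 325], [72, 332], [72, 323], [72, 318], [72, 327], [72, 322], [72, 331], [72, 330], [72, 330], [72, 320], [72, 321], [72, 319], [72, 314], [72, 330], [72, 326], [72, 322], [72, 318], [72, 57], [72, 321], [72, 323], [72, 331], [73, 55], [73, 323], [73, 313], [73, 317], [73, 316], [73, 320]]
30 [[41, 55], [41, 54], [42, 55], [43, 55], [45, 54], [46, 55], [47, 55], [49, 54], [50, 55], [51, 55], [53, 56], [53, 54], [54, 54], [55, 54], [57, 54], [58, 55], [58, 54], [59, 54], [61, 53], [62, 55], [63, 54], [65, 54], [66, 56], [67, 55], [68, 58], [70, 58], [71, 59], [72, 58], [73, 57]]
```

View pics/w17.png

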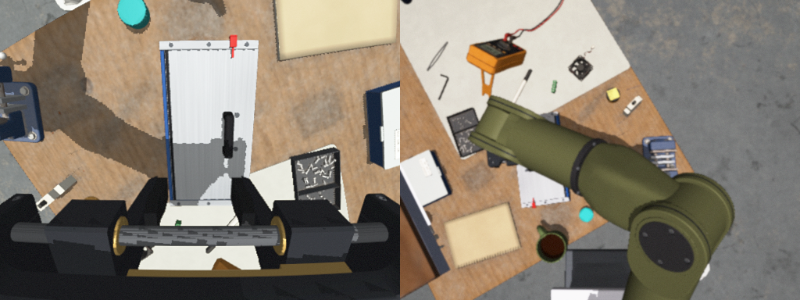

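The gate surface runs unbroken up to the +x wall in the w17 depth, and a second push did not move it, so it is shut. The bench is clear of modules and the gripper is off everything.

```bash
python3 -c "
from bench import bot
print(bot.hand_in(),bot.sense()['time'])"
```

```text
the job is handed in; nothing more can be done
the job is handed in; nothing more can be done
```

The job is handed in: I opened the gate level with the red clip (to about 1 mm), slid the vice jaw open 15 mm, put the block and all three modules in the bin, then shut the gate against its stop.

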